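# Uncover the wash pot, take the wide ink scraper off its peg and stand it in the pot

## Task

First take the lid off the wash pot by its knob and set it down flat on the bench, knob up. Then lift the wide ink scraper off its peg and lower it blade-down into the pot until the blade reaches the pot's floor, and only then let go of it, so that it is left leaning in the pot. Leave the narrow scraper hanging, the pot standing where it is, and the tins and the flask undisturbed.

Things in the scene. Friction and masses are not known exactly. Their poses are not given: they have to be found in the camera images.
- stand: Fixed scraper stand, top 251 mm up. Base 150 x 270 x 10 mm; two posts carry a level bar at x = -45 mm. From the bar two 8 mm pegs, axis 245 mm up, point along the stand's +x (about away from the robot, up to 0.35 rad off) at y = +55 and -55 mm; each tip turns up by 6 mm and ends at x = +26 mm. Scrapers hang at x = 0, either one on either peg. Origin: on the bench, z up.
- wide_scraper: Orange scraper, 0.11 kg, 184 mm long, hung handle-up; blade 76 wide, 4 thick, 66 long; shoulder 52 wide to 81; handle 34 wide, 14 thick from 76 to 184 mm. Origin: middle of blade's lower edge, 77 mm up when hung; z up the handle, y across, x along the peg. To free it raise it 6 to 18 mm (best 12), then draw it 35 mm or more along the stand's +x. Grip the 34 mm width from above at the hole.
- wide_scraper_hole (a point): Centre of the hole (16 mm wide, 26 mm tall) through the wide scraper's handle, on which it hangs: 159 mm above the blade's lower edge; 236 mm above the bench while hanging. The hole's upper edge, 13 mm higher, rests on the peg.
- narrow_scraper: The narrow ink scraper, left hanging on the other peg: same length, handle, hole and origin as the wide one, but its blade is only 40 mm wide.
- narrow_scraper_hole (a point): Centre of the hole in the narrow scraper's handle.
- pot: Wash pot: plain round open steel pot, loose, about 0.9 kg, outer diameter 112 mm, inner diameter 102 mm, 85 mm tall, inner floor 6 mm above its underside. Empty. Origin: centre of the underside, on the bench; z up.
- pot_floor (a point): Centre of the pot's inner floor.
- lid: Loose aluminium lid on the pot, about 0.12 kg: disc 124 mm across, 5 mm thick; under it a 90 mm plug, 6 mm deep, in the pot's mouth; on top a black round knob 26 mm across, 30 mm tall. Origin: centre of the plug's underside; disc from 6 to 11 mm, knob from 11 to 41 mm above it; z up through the knob. On the bench it rests on the plug.
- tin_a: Closed ink tin, 100 mm across, 75 mm tall, standing beyond the pot. Origin: centre of the underside. Leave alone.
- tin_b: Closed ink tin, 86 mm across, 60 mm tall, standing beyond the pot and further right. Origin: centre of the underside. Leave alone.
- flask: White plastic bottle, 72 mm across, 170 mm tall, far right of the work. Origin: centre of the underside. Leave alone. The bench nearer the robot than the flask and to the right of the pot (about x 0.46, y -0.32) is clear.
Things that resemble listed ones, but are neither listed nor needed, are in the scene too. What is shaped like the wide_scraper but red or white is not meant.

How it is judged:
By the outcome, as a careful person would: the job done as asked, in the order asked, and still so for the second after the job is handed in, with the robot touching nothing.
It also fails if it takes over 72 s, if anything falls off the work surface, if the arm or the gripper's body presses on something with over 40 N, if the wrist force passes 120 N, or if a joint passes its speed limit or range.

## Robot

A 7-joint arm with a two-finger parallel gripper is mounted at the origin on the work surface. World frame = base frame: x ahead of the robot, y to its left, z up, the work surface at z = 0. Lengths are in mm, angles in rad, forces in N, time in s.
With the tool pointing down it reaches from about 400 to 875 mm from the base axis. Payload 4.4 kg.
Tool frame: the origin (TCP) lies where the fingers leave the gripper's body, on its centre line; the fingertips stand 73 mm ahead of it and the grasp point (between the pads) lies 54 mm ahead of it; z points along the fingers, y is the line along which they close (so a half turn about z gives the same grasp; the last joint's range is limited). The gripper opens to 85 mm and grips with 20 to 120 N. Pads are 22 mm wide; open, the fingers measure 114 mm over their backs; the gripper's body (76 mm by 85 mm) begins 54 mm behind the grasp point. The pads swing forward as they close: fully open they stand 13 mm farther back than shut.
Start: joints at [-1.404, 0.628, 0.038, 1.517, -0.027, 0.996, -0.02], TCP at [149.934, 632.485, 303.913] pointing down, gripper open.
Joint ranges: [-3.06, 3.06], [-0.37, 2.12], [-1.25, 1.32], [0.18, 2.47], [-1.1, 4.24], [0.23, 1.98], [-2.94, 2.94]. Speed limits (rad/s): [2.57, 2.57, 3.14, 3.14, 3.14, 3.14, 3.14].

## Interface

Orientations are given as [roll, pitch, yaw] about the fixed x, y, z axes, in that order (R = Rz(yaw) Ry(pitch) Rx(roll)).
In Python, from cell import ctrl gives the robot as it stands.
- The arm moves only by the tool send_rows, never from a script. Its argument "rows" is a list that holds one entry, the list of rows, each a list of 6 numbers: the shift along the tool's x, y, z in cm, then the turn, a rotation vector about the tool's x, y, z in rad. In form: [[[tx, ty, tz, wx, wy, wz], ...]]. A call has 1 to 10 rows; each row is the pose to reach, as a shift and turn from the pose commanded when the call began, along the tool's axes at that moment; what a row does not reach only later rows make up. A row lasts 1/10 s, in which the tool goes at most 50 mm and 8.59 degrees, less where a joint would pass 70% of its speed; a pose out of reach is approached as far as the arm can. A call with a gripper value outside its range is refused whole. "grip" is the closure in counts, from 0 (fully open) to 255 (shut), set as the call begins (left out, the last holds). The fingers move at their own pace and stop on an object; the grip force is fixed at half the most. Time passes only in rows, so rows that repeat a pose let the fingers close. It gives the time, the measured TCP pose, the force, the opening and the grip force at its end, in the units of the state.
- ctrl.read_state(): the state, without advancing time (a new reading comes with each control period).
- ctrl.get_image(name): name is "scene" or "top" or "wrist"; returns a dict with "pixels" (420x560x3 uint8, red, green, blue), "fx", "fy", "cx", "cy" (pixels), "D" ([k1, k2, p1, p2, k3] as OpenCV has them; the pictures are not rectified), "extrinsics" (4x4, takes a point from camera to world coordinates); the wrist camera has in their place "mount" (4x4, takes a point from camera to tool coordinates, whose origin is the TCP and whose axes are the flange's). Camera axes: x right, y up, looking along -z (the intrinsics and any distortion apply to the point x, -y, -z); pixel columns grow to the right and rows downward; lengths in mm; the calibration is good to about 2 mm. A picture is of the moment at which its call begins: read the wrist's pose just before it. There is no depth.
- ctrl.finish_job(): hands the job in; it is judged then, once.
The state is a dict: "clock": time; "qpos": joint angles; "qd": joint speeds; "tau": joint torques, N m; "eef_pos": TCP position; "tool_rot": TCP orientation; "force": force on the tool from outside, world axes, zero at the start; "torque": the same for the moment, N m; "width": finger opening in mm; "gripper_force": force on a finger pad.
Only numpy, scipy, OpenCV 4.12 (cv2) and the standard library are available. Lean on these libraries where they do the work, as an engineer would, in place of code of your own. Each camera call takes 0.05 s, during which the arm holds its last target. There are 200 camera calls.

## Working session

There is one attempt and no reset: what is moved stays moved. The work goes in short steps, Python scripts to look and compute and a tool call to move; the robot and the scene stay as the last step left them, time stands still between calls to the robot, and variables do not carry over. Pictures are saved under pics/ and viewed, at most 10 in all, crops included, and the job is handed in when it is done.

Besides the shell and the picture viewer there is one more tool, called after "Emit:" by a JSON object that holds its "name" and its "arguments", one argument or row to a line. send_rows: Moves the arm, as the interface text tells. Its arguments: {"type":"object","properties":{"rows":{"type":"array","items":{"type":"array","items":{"type":"array","items":{"type":"number"}}}},"grip":{"type":"number"}},"required":["rows"]}

```bash
mkdir -p pics; ls
cat > h.py <<'E'
import numpy as np, cv2, json
from cell import ctrl
from scipy.spatial.transform import Rotation as R
def snap(n,f):
    s=ctrl.read_state(); d=ctrl.get_image(n)
    cv2.imwrite('pics/'+f+'.png',d['pixels'][:,:,::-1])
    if n=='wrist':
        T=np.eye(4);T[:3,:3]=R.from_euler('xyz',s['tool_rot']).as_matrix();T[:3,3]=s['eef_pos']
        E=T@np.array(d['mount'])
    else: E=np.array(d['extrinsics'])
    np.savez('pics/'+f+'.npz',K=np.array([[d['fx'],0,d['cx']],[0,d['fy'],d['cy']],[0,0,1.]]),D=np.array(d['D'],float),E=E)
def ray(f,u,v):
    c=np.load('pics/'+f+'.npz'); p=cv2.undistortPoints(np.array([[[u,v]]],float),c['K'],c['D'])[0,0]
    return c['E'][:3,3],c['E'][:3,:3]@np.array([p[0],-p[1],-1])
def at(f,u,v,z):
    o,d=ray(f,u,v); return o+d*(z-o[2])/d[2]
def proj(f,P):
    c=np.load('pics/'+f+'.npz'); q=(np.atleast_2d(P)-c['E'][:3,3])@c['E'][:3,:3]
    return cv2.projectPoints(q*[1,-1,-1],np.zeros(3),np.zeros(3),c['K'],c['D'])[0][:,0]
def tri(*a):
    A=np.zeros((3,3));b=np.zeros(3)
    for f,u,v in a:
        o,d=ray(f,u,v);d=d/np.linalg.norm(d);M=np.eye(3)-np.outer(d,d);A+=M;b+=M@o
    return np.linalg.solve(A,b)
def move(p,rpy=None,s=None):
    "rows shift in cm + rotvec to reach TCP p, rpy"
    s=ctrl.read_state();r0=R.from_euler('xyz',s['tool_rot'])
    r1=r0 if rpy is None else R.from_euler('xyz',rpy)
    return np.round(r0.inv().apply(np.array(p)-s['eef_pos'])/10,2),np.round((r0.inv()*r1).as_rotvec(),3)
E
python3 - <<'E'
from h import *
for n in('scene','top','wrist'):snap(n,n+'0')
s=ctrl.read_state();print({k:np.round(s[k],3) for k in('clock','eef_pos','tool_rot','force','width')})
a=cv2.imread('pics/scene0.png');b=cv2.imread('pics/top0.png')
for n in('scene0','top0'):
    c=np.load('pics/'+n+'.npz');print(c['E'].round(2),c['K'],c['D'])
E
```

```text
pics
{'clock': np.float64(0.15), 'eef_pos': array([149.869, 632.104, 303.191]), 'tool_rot': array([-3.14 , -0.   ,  2.909]), 'force': array([-0.109, -0.035,  0.383]), 'width': np.float64(85.043)}
[[-3.0000e-01 -7.0000e-01  6.5000e-01  1.1951e+03]
 [ 9.5000e-01 -2.2000e-01  2.1000e-01  1.7148e+02]
 [-1.0000e-02  6.8000e-01  7.3000e-01  9.3824e+02]
 [ 0.0000e+00  0.0000e+00  0.0000e+00  1.0000e+00]] [[408.17487522   0.         278.26336567]
 [  0.         408.17487522 213.25341092]
 [  0.           0.           1.        ]] [0.01779185 0.         0.         0.         0.        ]
[[ 2.0000e-02  1.0000e+00 -8.0000e-02  4.6118e+02]
 [-1.0000e+00  2.0000e-02 -0.0000e+00 -4.2310e+01]
 [-0.0000e+00  8.0000e-02  1.0000e+00  1.0703e+03]
 [ 0.0000e+00  0.0000e+00  0.0000e+00  1.0000e+00]] [[404.53801031   0.         284.11844949]
 [  0.         404.53801031 212.11664167]
 [  0.           0.           1.        ]] [-0.06701971  0.          0.          0.          0.        ]
```

View pics/scene0.png

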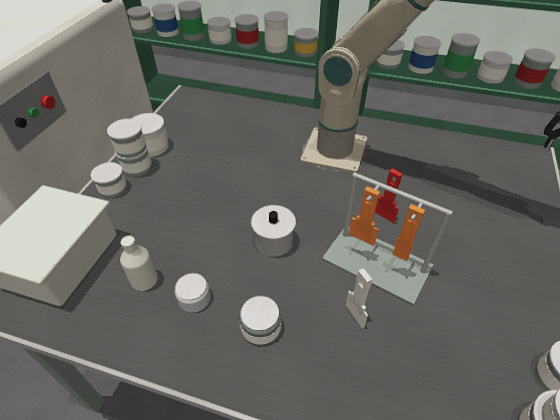

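View pics/top0.png

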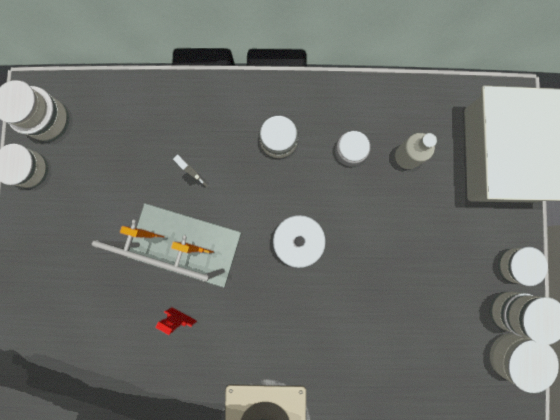

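Scene: pot with black knob at (273,217). Orange scrapers hang at (365,215) and (408,233), the red one is at (392,195) and the white one at (359,297). Top: knob at (299,241), stand with orange handles at (140,233) and (190,247). Of the two orange scrapers, the one at scene (365,215) looks wider in the blade; I'll confirm that in a crop.

Run:
```python
from h import *
a=cv2.imread('pics/scene0.png')[160:305,310:460];b=cv2.imread('pics/top0.png')[195:295,85:245]
a=cv2.resize(a,None,fx=4,fy=4,interpolation=3)[:580];b=cv2.resize(b,None,fx=5,fy=5,interpolation=3)
cv2.imwrite('pics/ca.png',a);cv2.imwrite('pics/cb.png',b)
```

```text
(no output)
```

View pics/ca.png

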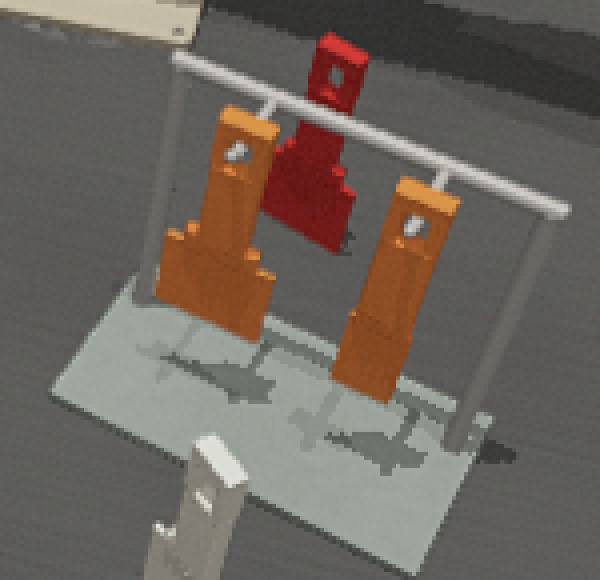

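View pics/cb.png

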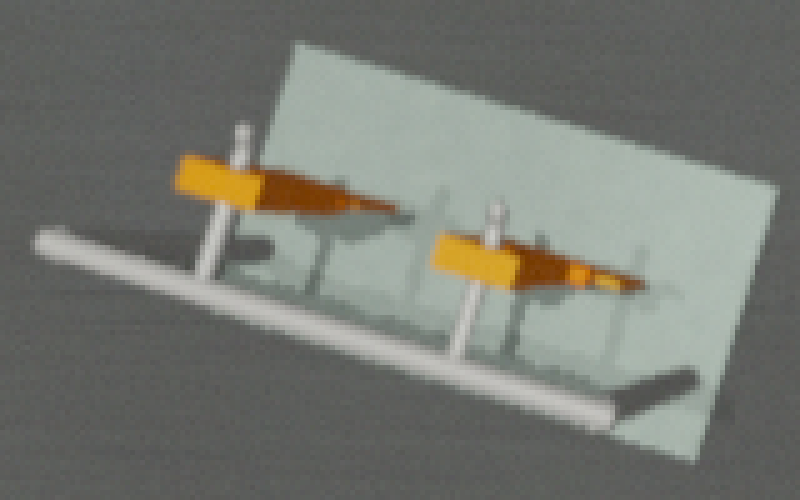

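Candidates: left orange (scene 365,215 = top 180,247) has a blade with shoulders about 2x handle width, so it is the wide one. Right orange (408,233 = top 129,232) has a slim blade, so it is the narrow one. Red (scene 392,195) and white (359,297) are the wrong colours. The crop confirms this.

Run:
```python
from h import *
t=lambda x,y:('top0',85+x/5-.4,195+y/5-.4)
c=lambda x,y:('scene0',310+x/4-.4,160+y/4-.4)
f=lambda a,z:at(*a,z).round(1)
w=tri(t(476,262),c(250,122)); n=tri(t(219,182),c(428,196));print('tops',w,n)
print('top z=261',f(t(476,262),261),f(t(219,182),261),'scene',f(c(250,122),261),f(c(428,196),261))
d=f(t(45,242),247)-f(t(605,412),247);print('bar',d,np.arctan2(-d[0],d[1]),np.linalg.norm(d))
d=f(t(295,42),10)-f(t(778,186),10);print('base',d,np.arctan2(-d[0],d[1]))
print('pegroot/tip',f(t(204,275),245),f(t(241,130),251),f(t(456,355),245),f(t(497,205),251))
print('knob',f(('top0',299.3,241),120),f(('scene0',273,214),120),tri(('top0',299.3,241),('scene0',273,214)))
g=cv2.cvtColor(cv2.imread('pics/top0.png'),cv2.COLOR_BGR2GRAY)
m=(g>150).astype(np.uint8);k,l,s,ce=cv2.connectedComponentsWithStats(m)
for i in range(1,k):
    if 300<s[i][4]<4000:print(s[i],ce[i].round(1),f(('top0',*ce[i]),90))
```

```text
tops [456.64602929 166.60987806 261.67890261] [486.82163652 272.7156635  261.15569806]
top z=261 [456.6 166.8 261. ] [486.8 273.  261. ] scene [455.9 166.6 261. ] [486.8 272.5 261. ]
bar [ 64.1 235.    0. ] -0.2662880553439751 243.58532386003884
base [ 72.  259.5   0. ] -0.2706486988863128
pegroot/tip [449.  283.8 245. ] [508.6 268.7 251. ] [418.6 177.9 245. ] [479.8 161.6 251. ]
knob [474.7 -77.5 120. ] [476.8 -78.  120. ] [474.89276276 -78.05713318 118.02478824]
[260 116  37  35 994] [278.1 132.7] [742.1 -22.6  90. ]
[339 131  31  31 766] [354.  145.9] [ 711.8 -211.2   90. ]
[407 133  30  28 521] [421.8 145.8] [ 715.9 -381.1   90. ]
[ 274  216   51   52 2016] [298.9 241.1] [474.9 -77.6  90. ]
[ 226  386   80   34 1721] [270.1 397.9] [101.5 -14.5  90. ]
```

Run:
```python
from h import *
for p in([250,610,410],[450,400,410],[520,150,410],[475,-78,260],[475,-78,166]):print(move(p,[np.pi,0,2.872]))
```

```text
(array([-10.25,   0.14, -10.68]), array([-0.001,  0.   ,  0.037]))
(array([-34.56, -15.67, -10.66]), array([-0.001,  0.   ,  0.037]))
(array([-47.14, -38.38, -10.62]), array([-0.001,  0.   ,  0.037]))
(array([-48.03, -61.58,   4.41]), array([-0.001,  0.   ,  0.037]))
(array([-48.03, -61.57,  13.81]), array([-0.001,  0.   ,  0.037]))
```

Emit:
{"name": "send_rows", "arguments": {
  "rows": [
    [[-3, 0, -5, 0, 0, 0.037], [-7, 0, -9, 0, 0, 0.037], [-10.2, 0, -10.6, 0, 0, 0.037], [-14, -2.5, -10.6, 0, 0, 0.037], [-18, -5, -10.6, 0, 0, 0.037], [-22, -7.5, -10.6, 0, 0, 0.037], [-26, -10, -10.6, 0, 0, 0.037], [-30, -13, -10.6, 0, 0, 0.037], [-34.5, -15.6, -10.6, 0, 0, 0.037], [-34.5, -15.6, -10.6, 0, 0, 0.037]]
  ]
}}

```text
clock: 1.15
eef_pos: [456.1, 393.4, 410.0]
tool_rot: [-3.138, 0.006, 2.859]
force: [-0.4, -0.7, -0.9]
width: 85.4
gripper_force: 0.0
```

Run:
```python
from h import *
s=ctrl.read_state();print(s['qpos'])
for p in([520,150,410],[475,-78,260],[475,-78,166]):print(move(p,[np.pi,0,2.872]))
```

```text
[-0.82723747  0.4647806   0.10411079  1.51061436 -0.04348236  1.16887357
  0.57102554]
(array([-12.93, -21.59,   0.14]), array([-0.004,  0.005, -0.013]))
(array([-14.88, -44.69,  15.24]), array([-0.004,  0.005, -0.013]))
(array([-14.83, -44.65,  24.64]), array([-0.004,  0.005, -0.013]))
```

Emit:
{"name": "send_rows", "arguments": {
  "rows": [
    [[-2.5, -4, 0, 0, 0, 0], [-5, -8, 0, 0, 0, 0], [-7.5, -12, 0, 0, 0, 0], [-10, -16, 0, 0, 0, 0], [-12.5, -20, 0, 0, 0, 0], [-13.5, -25, 0.5, 0, 0, 0], [-14, -29.5, 2, 0, 0, 0], [-14.3, -34, 5, 0, 0, 0], [-14.7, -38, 8, 0, 0, 0], [-15, -42, 11, 0, 0, 0]]
  ]
}}

```text
clock: 2.15
eef_pos: [482.5, -41.5, 301.8]
tool_rot: [3.141, 0.001, 2.872]
force: [0.5, -0.8, 0.4]
width: 85.5
gripper_force: 0.0
```

Emit:
{"name": "send_rows", "arguments": {
  "rows": [
    [[0, -2.5, 2.5, 0, 0, 0], [0, -2.5, 4, 0, 0, 0], [0, -2.5, 4, 0, 0, 0], [0, -2.5, 4, 0, 0, 0], [0, -2.5, 4, 0, 0, 0]]
  ]
}}

```text
clock: 2.65
eef_pos: [477.1, -63.5, 263.4]
tool_rot: [3.141, 0.002, 2.873]
force: [-0.6, 0.8, 0.3]
width: 85.3
gripper_force: 0.0
```

Run:
```python
from h import *
s=ctrl.read_state();print(s['qpos'],s['eef_pos'],s['tool_rot'],s['force'])
print(move([475,-78,166],[np.pi,0,2.872]))
snap('wrist','w1')
print(proj('w1',[[475,-78,120],[475,-78,90],[475+62,-78,90],[475,-78+62,90]]))
```

```text
[-0.04882821  0.45401925  0.17269288  2.02561809 -0.1223554   0.66963104
  1.50520751] [477.1109437  -63.5477671  263.39848034] [3.14090706e+00 1.75985402e-03 2.87336040e+00] [-0.5545143   0.77589156  0.29599162]
(array([-0.16, -1.46,  9.74]), array([0.001, 0.002, 0.001]))
[[263.73270537 227.27800435]
 [265.91336652 214.44572497]
 [286.69424416 282.70020998]
 [343.36477384 193.98582499]]
```

View pics/w1.png

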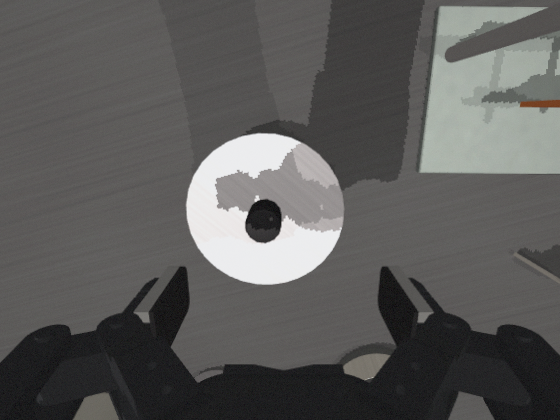

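The wrist view shows lid centre at (265,209) and knob at (263,222) between the open fingers. That agrees with the estimate to about 4 mm.

Emit:
{"name": "send_rows", "arguments": {
  "rows": [
    [[0, -1.4, 3, 0, 0, 0], [0, -1.4, 6, 0, 0, 0], [0, -1.4, 6, 0, 0, 0], [0, -1.4, 6, 0, 0, 0]]
  ]
}}

```text
clock: 3.1
eef_pos: [473.0, -77.4, 203.2]
tool_rot: [3.141, 0.0, 2.873]
force: [0.5, 0.0, 0.1]
width: 85.4
gripper_force: 0.0
```

Run:
```python
from h import *
s=ctrl.read_state();print(s['eef_pos'],s['qd'].round(3) if hasattr(s['qd'],'round') else s['qd'])
print(move([473.5,-77.5,166],[np.pi,0,2.872]))
```

```text
[472.96744702 -77.3627551  203.1587851 ] [-0.004 -0.027  0.006 -0.016 -0.001 -0.002  0.002]
(array([-0.05,  0.  ,  3.72]), array([0.   , 0.   , 0.001]))
```

Emit:
{"name": "send_rows", "arguments": {
  "rows": [
    [[0, 0, 2, 0, 0, 0], [0, 0, 3.6, 0, 0, 0], [0, 0, 3.6, 0, 0, 0], [0, 0, 3.6, 0, 0, 0]]
  ]
}}

```text
clock: 3.5
eef_pos: [473.4, -77.6, 167.9]
tool_rot: [3.141, 0.002, 2.872]
force: [0.6, -0.5, 0.8]
width: 85.2
gripper_force: 0.0
```

Emit:
{"name": "send_rows", "arguments": {
  "rows": [
    [[0, 0, 0, 0, 0, 0], [0, 0, 0, 0, 0, 0], [0, 0, 0, 0, 0, 0], [0, 0, 0, 0, 0, 0], [0, 0, 0, 0, 0, 0], [0, 0, 0, 0, 0, 0], [0, 0, 0, 0, 0, 0], [0, 0, 0, 0, 0, 0]]
  ],
  "grip": 255
}}

```text
clock: 4.3
eef_pos: [472.7, -77.8, 167.1]
tool_rot: [3.141, 0.0, 2.872]
force: [-0.8, 0.5, 6.2]
width: 24.3
gripper_force: 58.5
```

Emit:
{"name": "send_rows", "arguments": {
  "rows": [
    [[0, 0, -1, 0, 0, 0], [0, 0, -3, 0, 0, 0], [0, 0, -5, 0, 0, 0], [-0.6, -3, -6, 0, 0, 0], [-1.3, -6, -6, 0, 0, 0], [-2, -9, -6, 0, 0, 0], [-2.6, -12, -6, 0, 0, 0], [-3.3, -15, -5, 0, 0, 0], [-4, -18, -3, 0, 0, 0], [-4.6, -21, -1, 0, 0, 0]]
  ]
}}

```text
clock: 5.3
eef_pos: [461.0, -293.8, 176.7]
tool_rot: [-3.141, 0.001, 2.872]
force: [0.9, 0.2, -2.2]
width: 24.6
gripper_force: 59.1
```

Emit:
{"name": "send_rows", "arguments": {
  "rows": [
    [[-0.6, -2.7, 1, 0, 0, 0], [-0.6, -2.7, 3, 0, 0, 0], [-0.6, -2.7, 5, 0, 0, 0], [-0.6, -2.7, 6.5, 0, 0, 0], [-0.6, -2.7, 7.5, 0, 0, 0], [-0.6, -2.7, 7.5, 0, 0, 0], [-0.6, -2.7, 7.5, 0, 0, 0]]
  ]
}}

```text
clock: 6.0
eef_pos: [459.8, -320.1, 101.9]
tool_rot: [-3.141, 0.0, 2.872]
force: [-0.0, -0.6, -0.6]
width: 24.0
gripper_force: 59.1
```

Emit:
{"name": "send_rows", "arguments": {
  "rows": [
    [[0, 0, 0.4, 0, 0, 0], [0, 0, 0.8, 0, 0, 0], [0, 0, 1.1, 0, 0, 0], [0, 0, 1.2, 0, 0, 0], [0, 0, 1.2, 0, 0, 0]]
  ]
}}

```text
clock: 6.5
eef_pos: [459.4, -320.0, 89.4]
tool_rot: [3.141, -0.0, 2.872]
force: [0.5, -0.1, -1.2]
width: 24.4
gripper_force: 59.1
```

Emit:
{"name": "send_rows", "arguments": {
  "rows": [
    [[0, 0, 0.1, 0, 0, 0], [0, 0, 0.2, 0, 0, 0], [0, 0, 0.2, 0, 0, 0]]
  ]
}}

```text
clock: 6.8
eef_pos: [459.6, -320.2, 88.1]
tool_rot: [-3.142, 0.0, 2.872]
force: [-1.9, -0.0, 4.7]
width: 24.4
gripper_force: 59.7
```

Contact is made, so I release and rise.

Emit:
{"name": "send_rows", "arguments": {
  "rows": [
    [[0, 0, 0, 0, 0, 0], [0, 0, 0, 0, 0, 0], [0, 0, 0, 0, 0, 0], [0, 0, 0, 0, 0, 0], [0, 0, 0, 0, 0, 0], [0, 0, -0.5, 0, 0, 0], [0, 0, -2, 0, 0, 0], [0, 0, -5, 0, 0, 0], [0, 0, -10, 0, 0, 0], [0, 0, -15, 0, 0, 0]]
  ],
  "grip": 0
}}

```text
clock: 7.8
eef_pos: [459.0, -319.9, 239.9]
tool_rot: [3.141, -0.001, 2.872]
force: [1.4, -0.0, 0.1]
width: 85.5
gripper_force: 0.0
```

Run:
```python
from h import *
# hole xy of wide scraper, stage above & in front
for p in([480,-150,400],[457,167,400],[457,167,320],[457,167,290]):print(move(p,[np.pi,0,2.872]))
snap('top','top2');snap('scene','scene2')
a=cv2.imread('pics/top2.png')[100:360,90:490];a=cv2.resize(a,None,fx=2,fy=2,interpolation=3);cv2.imwrite('pics/c2.png',a)
```

```text
(array([  2.52,  16.93, -16.01]), array([ 0.   , -0.001, -0.   ]))
(array([ 13.19,  46.87, -16.  ]), array([ 0.   , -0.001, -0.   ]))
(array([13.18, 46.87, -8.  ]), array([ 0.   , -0.001, -0.   ]))
(array([13.18, 46.87, -5.  ]), array([ 0.   , -0.001, -0.   ]))
```

View pics/c2.png

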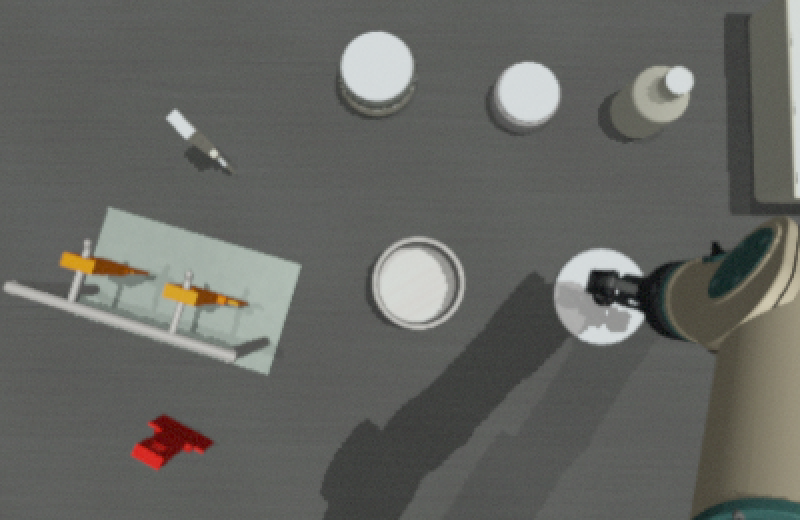

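The pot is open at crop (418,283), in the same place. The lid lies flat at crop (600,297). Next is the scraper.

Emit:
{"name": "send_rows", "arguments": {
  "rows": [
    [[0, 2, -4, 0, 0, 0], [1, 6, -7, 0, 0, 0], [1.5, 10, -10, 0, 0, 0], [2.5, 14, -13, 0, 0, 0], [3.5, 18, -16, 0, 0, 0], [5, 22, -16, 0, 0, 0], [6.5, 26, -16, 0, 0, 0], [8, 30, -16, 0, 0, 0], [9.5, 34, -16, 0, 0, 0], [11, 38, -16, 0, 0, 0]]
  ]
}}

```text
clock: 8.9
eef_pos: [453.8, 76.9, 398.6]
tool_rot: [3.141, 0.001, 2.871]
force: [1.2, 0.4, 0.6]
width: 85.7
gripper_force: 0.0
```

Emit:
{"name": "send_rows", "arguments": {
  "rows": [
    [[1, 4, 0, 0, 0, 0], [2, 7, 0, 0, 0, 0], [2.2, 8.9, 0, 0, 0, 0], [2.2, 8.9, 0, 0, 0, 0], [2.2, 8.9, 0, 0, 0, 0]]
  ]
}}

```text
clock: 9.4
eef_pos: [456.9, 166.4, 397.9]
tool_rot: [-3.141, 0.0, 2.872]
force: [0.1, -0.6, 0.5]
width: 85.2
gripper_force: 0.0
```

Run:
```python
from h import *
s=ctrl.read_state();print(s['qpos'])
snap('wrist','w3')
c=np.array([456.6,166.7,261]);sx=np.array([.964,-.267,0]);sy=np.array([.267,.964,0])
print(proj('w3',[c+a*7*sx+b*17*sy for a in(-1,1) for b in(-1,1)]).round(1))
print(move([456.6,166.7,320],[np.pi,0,2.872]))
```

```text
[-4.06277040e-01  2.86889343e-01 -1.43524610e-03  1.82618150e+00
  1.30263193e-03  1.02870794e+00  8.92775907e-01]
[[259.8 217.8]
 [310.7 217.8]
 [260.2 237.4]
 [310.2 237.4]]
(array([0.08, 0.09, 7.79]), array([-0.001,  0.   , -0.002]))
```

View pics/w3.png

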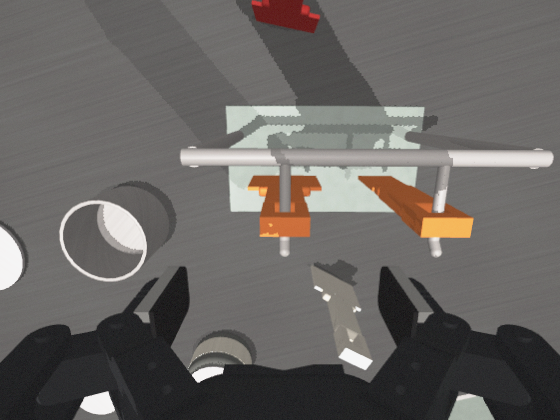

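The wrist view shows the wide scraper's handle top at (260–310, 218–237), exactly where predicted. I descend.

Emit:
{"name": "send_rows", "arguments": {
  "rows": [
    [[0, 0, 4, 0, 0, 0], [0, 0, 7, 0, 0, 0], [0, 0, 9.5, 0, 0, 0], [0, 0, 10.8, 0, 0, 0], [0, 0, 10.8, 0, 0, 0], [0, 0, 10.8, 0, 0, 0]]
  ]
}}

```text
clock: 10.05
eef_pos: [457.6, 166.0, 290.1]
tool_rot: [-3.141, 0.001, 2.87]
force: [-0.0, -0.0, -0.2]
width: 85.1
gripper_force: 0.0
```

Emit:
{"name": "send_rows", "arguments": {
  "rows": [
    [[0, 0, 0, 0, 0, 0], [0, 0, 0, 0, 0, 0], [0, 0, 0, 0, 0, 0], [0, 0, 0, 0, 0, 0], [0, 0, 0, 0, 0, 0], [0, 0, 0, 0, 0, 0], [0, 0, 0, 0, 0, 0]]
  ],
  "grip": 255
}}

```text
clock: 10.75
eef_pos: [457.6, 167.4, 290.1]
tool_rot: [3.141, 0.001, 2.872]
force: [-0.9, 1.1, 6.0]
width: 33.2
gripper_force: 59.1
```

Emit:
{"name": "send_rows", "arguments": {
  "rows": [
    [[0, 0, -0.4, 0, 0, 0], [0, 0, -0.8, 0, 0, 0], [0, 0, -1.2, 0, 0, 0], [0, 0, -1.2, 0, 0, 0], [0, 0, -1.2, 0, 0, 0]]
  ]
}}

```text
clock: 11.25
eef_pos: [457.2, 167.1, 301.5]
tool_rot: [-3.142, -0.0, 2.872]
force: [-0.0, -0.3, -1.4]
width: 33.1
gripper_force: 59.6
```

Emit:
{"name": "send_rows", "arguments": {
  "rows": [
    [[-1, 0, 0, 0, 0, 0], [-2, 0, 0, 0, 0, 0], [-3, 0, 0, 0, 0, 0], [-4, 0, 0, 0, 0, 0], [-5, 0, 0, 0, 0, 0], [-6, 0, 0, 0, 0, 0], [-7, 0, 0, 0, 0, 0], [-7, 0, 0, 0, 0, 0]]
  ]
}}

```text
clock: 12.05
eef_pos: [526.3, 147.7, 301.4]
tool_rot: [3.141, 0.001, 2.87]
force: [0.3, 0.2, -2.0]
width: 33.3
gripper_force: 59.5
```

Run:
```python
from h import *
print(ctrl.read_state()['force'])
# pot centre from open rim (z=85) in top2
g=cv2.cvtColor(cv2.imread('pics/top2.png'),cv2.COLOR_BGR2GRAY)
rim=[(crop_u/2+90-.25,crop_v/2+100-.25) for crop_u,crop_v in((371,283),(465,283),(418,236),(418,330))]
print('rim',[at('top2',u,v,85).round(1) for u,v in rim],np.mean([at('top2',u,v,85) for u,v in rim],axis=0))
e=[(60,240),(147,240),(104,201),(104,281)]
print('w3',np.mean([at('w3',u,v,85) for u,v in e],axis=0),[at('w3',u,v,85).round(0) for u,v in e])
snap('wrist','w4');snap('scene','scene4')
a=cv2.imread('pics/scene4.png')[140:340,220:460];b=cv2.imread('pics/w4.png')
cv2.imwrite('pics/c4.png',np.hstack([cv2.resize(a,(480,400),interpolation=3),cv2.resize(b,(320,240))[:,:] if 0 else cv2.resize(b,(320,400))]))
for p in([527,148,390],[500,-77,390],[474,-77.5,330]):print(move(p,[np.pi,0,2.872]))
```

```text
[ 0.26681335  0.16625231 -1.99628636]
rim [array([473.7, -20.3,  85. ]), array([ 475.5, -134.6,   85. ]), array([531.8, -76.7,  85. ]), array([417.8, -78.2,  85. ])] [474.68407336 -77.43169253  85.        ]
w3 [473.26677519 -76.10521233  85.        ] [array([ 457., -129.,   85.]), array([486., -22.,  85.]), array([425., -53.,  85.]), array([525., -99.,  85.])]
(array([-0.24,  0.02, -8.87]), array([-0.   , -0.001, -0.   ]))
(array([ -3.64, -22.38,  -8.87]), array([-0.   , -0.001, -0.   ]))
(array([ -1.15, -23.12,  -2.86]), array([-0.   , -0.001, -0.   ]))
```

View pics/c4.png

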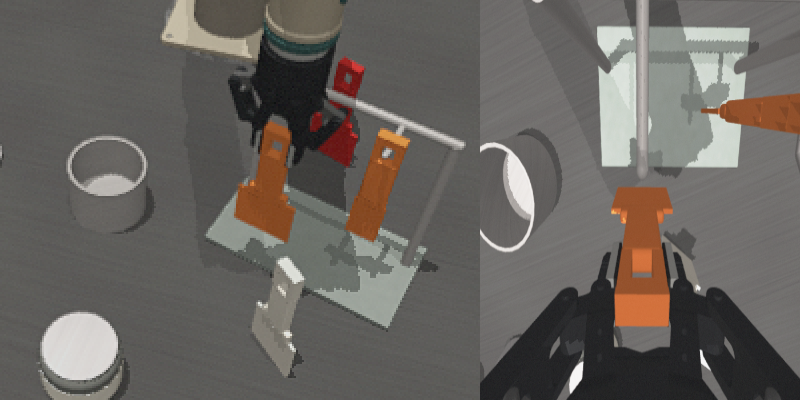

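Scraper is freed, vertical in the gripper, and the narrow one is still hanging. Pot centre is about (474.3, -77.2). I'll lift, carry it over the pot, lean it about 0.66 rad with the top away from the robot and foot 27 mm to the near side, then lower it.

```bash
cat > tilt.py <<'E'
from h import *
sx=np.array([.964,-.267,0]);c=np.array([474.3,-77.2,0])
def tgt(th,f,zf):
    r=R.from_euler('xyz',[np.pi,0,2.872])*R.from_rotvec([0,th,0])
    return c+f*sx+[0,0,zf]-213*r.as_matrix()[:,2], r.as_euler('xyz')
E
python3 - <<'E'
from tilt import *
print(move([527,148,390],[np.pi,0,2.872]))
for a in((0,-27,175),(.66,-27,175),(.66,-27,110),(.66,-27,12)):print(a,tgt(*a)[0].round(0),*move(*tgt(*a)))
E
```

```text
(array([-0.24,  0.02, -8.87]), array([-0.   , -0.001, -0.   ]))
(0, -27, 175) [448. -70. 388.] [  1.54 -23.09  -8.66] [-0.    -0.001 -0.   ]
(0.66, -27, 175) [ 574. -105.  343.] [-11.53 -23.08  -4.2 ] [-0.     0.659 -0.001]
(0.66, -27, 110) [ 574. -105.  278.] [-11.53 -23.08   2.3 ] [-0.     0.659 -0.001]
(0.66, -27, 12) [ 574. -105.  180.] [-11.54 -23.08  12.1 ] [-0.     0.659 -0.001]
```

Emit:
{"name": "send_rows", "arguments": {
  "rows": [
    [[0, 0, -3, 0, 0, 0], [0, 0, -6, 0, 0, 0], [0, 0, -8.7, 0, 0, 0], [-0.5, -3, -8.7, 0, 0, 0], [-1, -6, -8.7, 0, 0, 0], [-2, -9, -8.7, 0, 0, 0], [-3, -12, -8.7, 0, 0, 0], [-4, -15, -8.7, 0, 0, 0], [-4.5, -19, -8.7, 0, 0, 0], [-5, -23, -8.7, 0, 0, 0]]
  ]
}}

```text
clock: 13.15
eef_pos: [510.9, -87.1, 388.5]
tool_rot: [3.141, -0.0, 2.873]
force: [1.2, -0.0, -1.4]
width: 33.4
gripper_force: 60.0
```

Emit:
{"name": "send_rows", "arguments": {
  "rows": [
    [[0, 0, 0, 0, 0.08, 0], [-1, 0, 0.5, 0, 0.16, 0], [-2, 0, 1, 0, 0.24, 0], [-3, 0, 1.5, 0, 0.33, 0], [-4, 0, 2.2, 0, 0.42, 0], [-5, 0, 3, 0, 0.5, 0], [-6, 0, 3.7, 0, 0.58, 0], [-6.5, 0, 4.4, 0, 0.66, 0], [-6.5, 0, 4.4, 0, 0.66, 0], [-6.5, 0, 4.4, 0, 0.66, 0]]
  ]
}}

```text
clock: 14.15
eef_pos: [574.2, -103.5, 344.0]
tool_rot: [3.141, -0.66, 2.872]
force: [-0.4, -0.1, 0.7]
width: 33.3
gripper_force: 60.1
```

Run:
```python
from tilt import *
s=ctrl.read_state();print(s['qpos'],s['force'])
for a in((.66,-27,110),(.66,-27,12)):print(a,tgt(*a)[0].round(0),*move(*tgt(*a)))
snap('scene','scene5');snap('wrist','w5')
a=cv2.imread('pics/scene5.png')[120:320,200:440];b=cv2.imread('pics/w5.png')
cv2.imwrite('pics/c5.png',np.hstack([cv2.resize(a,(480,400),interpolation=3),cv2.resize(b,(320,400))]))
```

```text
[ 0.13376471  0.81046817  0.05928901  1.19098411 -0.09458654  1.79962924
  1.50076621] [-0.35236002 -0.12243571  0.68551488]
(0.66, -27, 110) [ 574. -105.  278.] [-4.05 -0.12  5.18] [0. 0. 0.]
(0.66, -27, 12) [ 574. -105.  180.] [-10.06  -0.12  12.92] [0. 0. 0.]
```

View pics/c5.png

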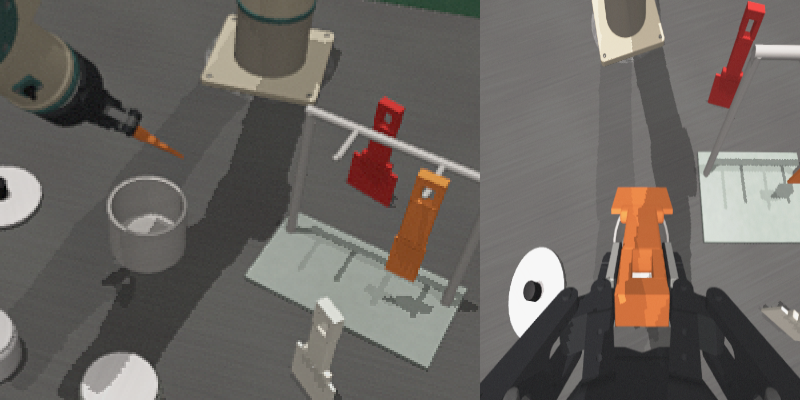

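The scraper is held tilted above the pot, with the lid lying flat to the right. I lower it vertically.

Emit:
{"name": "send_rows", "arguments": {
  "rows": [
    [[-1.5, 0, 2, 0, 0, 0], [-3, -0.1, 4, 0, 0, 0], [-4.1, -0.1, 5.2, 0, 0, 0], [-5, -0.1, 6.4, 0, 0, 0], [-6, -0.1, 7.7, 0, 0, 0], [-7, -0.1, 9, 0, 0, 0], [-8, -0.1, 10.3, 0, 0, 0], [-9, -0.1, 11.6, 0, 0, 0], [-9.7, -0.1, 12.4, 0, 0, 0], [-9.7, -0.1, 12.4, 0, 0, 0]]
  ]
}}

```text
clock: 15.25
eef_pos: [573.9, -104.9, 185.2]
tool_rot: [-3.141, -0.663, 2.872]
force: [-0.1, -0.1, -0.9]
width: 33.4
gripper_force: 60.2
```

Run:
```python
from tilt import *
s=ctrl.read_state();print(s['qpos'],s['force'])
for a in((.66,-27,12),(.66,-27,7)):print(a,tgt(*a)[0].round(0),*move(*tgt(*a)))
```

```text
[ 0.13897232  0.9731802   0.0502939   1.3040861  -0.09570577  1.52762339
  1.5194509 ] [-0.05466782 -0.09652597 -0.94334767]
(0.66, -27, 12) [ 574. -105.  180.] [-0.32  0.02  0.38] [-0.    -0.003 -0.   ]
(0.66, -27, 7) [ 574. -105.  175.] [-0.63  0.02  0.77] [-0.    -0.003 -0.   ]
```

Emit:
{"name": "send_rows", "arguments": {
  "rows": [
    [[-0.2, 0, 0.25, 0, 0, 0], [-0.4, 0, 0.5, 0, 0, 0], [-0.5, 0, 0.65, 0, 0, 0], [-0.5, 0, 0.65, 0, 0, 0]]
  ]
}}

```text
clock: 15.65
eef_pos: [574.6, -105.0, 179.0]
tool_rot: [-3.142, -0.66, 2.872]
force: [0.1, -0.1, -0.4]
width: 33.4
gripper_force: 60.2
```

Emit:
{"name": "send_rows", "arguments": {
  "rows": [
    [[-0.06, 0, 0.08, 0, 0, 0], [-0.12, 0, 0.16, 0, 0, 0], [-0.12, 0, 0.16, 0, 0, 0]]
  ]
}}

```text
clock: 15.95
eef_pos: [574.5, -105.0, 176.9]
tool_rot: [3.142, -0.66, 2.872]
force: [-0.1, -0.7, -2.2]
width: 33.3
gripper_force: 60.2
```

Emit:
{"name": "send_rows", "arguments": {
  "rows": [
    [[-0.06, 0, 0.08, 0, 0, 0], [-0.12, 0, 0.16, 0, 0, 0], [-0.12, 0, 0.16, 0, 0, 0]]
  ]
}}

```text
clock: 16.25
eef_pos: [574.7, -105.1, 175.3]
tool_rot: [3.141, -0.66, 2.872]
force: [1.9, -0.4, 2.5]
width: 33.3
gripper_force: 60.7
```

Emit:
{"name": "send_rows", "arguments": {
  "rows": [
    [[-0.05, 0, 0.07, 0, 0, 0], [-0.05, 0, 0.07, 0, 0, 0]]
  ]
}}

```text
clock: 16.45
eef_pos: [574.8, -105.1, 175.1]
tool_rot: [3.141, -0.659, 2.872]
force: [2.5, -0.6, 5.1]
width: 33.5
gripper_force: 61.1
```

The blade is on the floor, so I release, let it settle and withdraw along the tool axis.

Emit:
{"name": "send_rows", "arguments": {
  "rows": [
    [[0, 0, 0, 0, 0, 0], [0, 0, 0, 0, 0, 0], [0, 0, 0, 0, 0, 0], [0, 0, 0, 0, 0, 0], [0, 0, 0, 0, 0, 0], [0, 0, 0, 0, 0, 0], [0, 0, 0, 0, 0, 0], [0, 0, 0, 0, 0, 0]]
  ],
  "grip": 0
}}

```text
clock: 17.25
eef_pos: [574.4, -105.0, 174.0]
tool_rot: [-3.142, -0.66, 2.872]
force: [0.1, 0.3, -0.4]
width: 85.5
gripper_force: 0.0
```

Emit:
{"name": "send_rows", "arguments": {
  "rows": [
    [[0, 0, -1, 0, 0, 0], [0, 0, -2.5, 0, 0, 0], [0, 0, -4.5, 0, 0, 0], [0, 0, -7, 0, 0, 0], [0, 0, -9.5, 0, 0, 0], [3, 0, -13, 0, 0, 0], [6, 0, -16, 0, 0, 0], [9, 0, -19, 0, 0, 0], [9, 0, -19, 0, 0, 0], [9, 0, -19, 0, 0, 0]]
  ]
}}

```text
clock: 18.25
eef_pos: [618.6, -117.2, 380.9]
tool_rot: [3.141, -0.657, 2.872]
force: [0.5, 0.0, -0.5]
width: 85.1
gripper_force: 0.0
```

Run:
```python
from tilt import *
snap('scene','scene6');snap('top','top6')
a=cv2.imread('pics/scene6.png')[120:350,100:460];b=cv2.imread('pics/top6.png')[100:300,80:440]
cv2.imwrite('pics/c6.png',cv2.resize(np.vstack([a,b])[:,:],(502,600),interpolation=3))
s=ctrl.read_state();print(s['force'],s['eef_pos'])
```

```text
[-0.09431215 -0.34137186 -0.3046242 ] [ 617.99456577 -117.04342573  378.40952539]
```

View pics/c6.png

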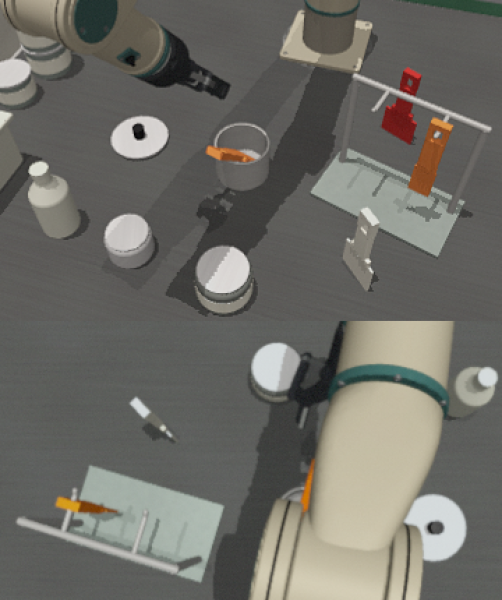

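The scraper leans in the pot at (230,155), the lid is flat and knob-up at (140,137), and the narrow scraper still hangs at (430,155). The tins, flask and pot look undisturbed.

```bash
python3 -c "
from cell import ctrl
print(ctrl.finish_job())"
```

```text
the job is handed in; nothing more can be done
None
```

I handed the job in at about 18 s: the lid is flat on the bench knob-up, the wide orange scraper leans blade-down in the pot, and the last pictures show the narrow scraper still hanging and the pot, tins and flask undisturbed.

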